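# Fold the bit rack down and shut the drill case

### The job

Pack up the open green drill-bit case with pushes of the fingertips alone: push the upright red bit rack over until it lies flat in the case, and after that swing the lid over and press it fully shut. Leave the case where it stands on the bench, do not pick anything up, and leave the paint tin, the grinding wheel and the socket undisturbed.

Things in the scene. Friction and masses are not known exactly. Their poses are not given: they have to be found in the camera images.
- case: Dark green plastic drill-bit case, loose on the bench, about 3 kg (it slides or tips only if pushed hard, over about 12 N sideways). Base shell 170 mm (its x) by 210 mm (its y) by 60 mm high, walls 4 mm, open on top. Origin at the centre of its underside on the bench; x points from the handle side (nearer the robot) to the lid-hinge side (far), z up.
- rack (a joint): Angle of the red bit rack about its hinge, rad: 0 = folded flat inside the case (stop), about 1.57 = standing upright, stop at 1.65. It folds away from the robot, towards the lid hinge (the case's +x). A stiff hinge (about 0.1 N m of friction) keeps it at any angle, so it must be pushed all the way; it needs 1 to 2 N near its free edge.
- rack_hinge (a point): Hinge line of the red rack, at the middle of its width: 50 mm before the case's centre (case x = -50 mm), 38 mm above the bench, axis along the case's y. The rack is a plain plate 110 mm long from hinge to free edge, 165 mm wide, 8 mm thick. Its plain face (8 mm off the hinge line) looks to the robot when upright and up when folded (then 46 mm above the bench); drill bits sit on the other face.
- rack_edge (a point): Middle of the rack's free edge, on the plain face (110 mm from the hinge, 8 mm off the hinge plane). It lies over the hinge when upright, and towards the lid hinge when folded.
- lid (a joint): Angle of the green lid about its hinge, rad: 0 = shut (stop), 1.57 = upright, stop at 1.95 leaning away from the robot. A stiff hinge (0.35 N m of friction) keeps it at any angle, so it neither falls shut nor springs back; it needs about 2 to 4 N near its free edge. It jams on the rack if the rack still stands.
- lid_hinge (a point): Hinge line of the lid, at the middle of its width: on the far rim of the case (case x = +85 mm), 60 mm above the bench, axis along the case's y. The lid is a hollow shell 170 mm from hinge to free edge, 210 mm wide, 25 mm deep; its closed outer face is 25 mm off the hinge plane, faces away from the robot when upright and up when shut (then 85 mm above the bench). The hollow looks to the robot when upright.
- lid_edge (a point): Middle of the lid's free edge, on its outer face (170 mm from the hinge, 25 mm off the hinge plane).
- tin_mid (a point): Centre (55 mm above the bench) of a small blue and yellow paint tin, 60 mm in diameter, 110 mm tall, standing loose near the case: leave it alone.
- wheel_mid (a point): Centre (10 mm above the bench) of a grey spare grinding wheel, 100 mm in diameter, 20 mm thick, lying loose near the case: leave it alone.
- socket_mid (a point): Centre (30 mm above the bench) of a steel socket, 32 mm in diameter, 60 mm tall, standing loose near the case: leave it alone.

How it is judged:
On the way, in this order (a step that is already met when the one before it is completed fails the run):
1. the rack lies flat in the case while the lid is still open (value of joint rack below 0.1 rad and value of joint lid above 0.5 rad), for 0.2 s.
2. the lid is shut over it (value of joint lid below 0.035 rad and value of joint rack below 0.1 rad), for 0.2 s.
At the end, for the whole second after the job is handed in: The rack is folded flat (within 0.1 rad) and the lid shut over it (within 0.035 rad, 6 mm at its free edge), both at rest; the case is flat on the bench within 20 mm of where it stood, and the tin, wheel and socket are within 20 mm of where they stood (all of step 2 and velocity of joint lid below 0.05 rad/s and linear speed of case below 0.02 m/s and angle between case's own z axis and vertical below 0.05 rad and distance of each of case, tin_mid, wheel_mid, socket_mid from where it was at the start of the episode below 0.02 m); the robot touches nothing.
It fails at once if the case is lifted, tipped or shoved more than 20 mm (distance of case from where it was at the start of the episode above 0.02 m or height (world z) of case above 0.015 m or angle between case's own z axis and vertical above 0.12 rad).
It fails at once if the lid is brought down while the rack still stands (value of joint lid below 0.4 rad and value of joint rack above 0.4 rad).
It fails at once if the tin, wheel or socket is lifted, knocked over or moved more than 20 mm (distance of any of tin_mid, wheel_mid, socket_mid from where it was at the start of the episode above 0.02 m).
It also fails if it takes over 58 s, if anything falls off the work surface, if the arm or the gripper's body presses on something with over 40 N, if the wrist force passes 120 N, or if a joint passes its speed limit or range.

### The arm

A 6-joint arm with a two-finger parallel gripper is mounted at the origin on the work surface. World frame = base frame: x ahead of the robot, y to its left, z up, the work surface at z = 0. Lengths are in m, angles in rad, forces in N, time in s.
With the tool pointing down it reaches from about 0.25 to 0.725 m from the base axis. Payload 4 kg.
Tool frame: the origin (TCP) lies where the fingers leave the gripper's body, on its centre line; the fingertips stand 73 mm ahead of it and the grasp point (between the pads) lies 54 mm ahead of it (bot.tips_ahead is the z of the fingertips in the tool frame, in m); z points along the fingers, y is the direction in which the jaws open and shut (so a half turn about z gives the same grasp; the last joint's range is limited). The gripper opens to 85 mm and grips with 20 to 120 N. Pads are 22 mm wide; open, the fingers measure 114 mm over their backs; the gripper's body (76 mm by 85 mm) begins 54 mm behind the grasp point. The pads swing forward as they close: fully open they stand 13 mm farther back than shut.
Start: joints at [-1.25, 0.241, 0.005, 1.335, 0, 1.571], TCP at [0.158, -0.474, 0.304] pointing down, gripper open.
Joint ranges: [-2.72, 2.72], [-1.05, 1.87], [-1.09, 1.28], [-1.99, 2.15], [-1.42, 1.44], [-3.14, 3.14]. Speed limits (rad/s): [2.79, 2.79, 3.14, 3.14, 3.14, 3.14].

### API

Orientations are given as a unit quaternion [x, y, z, w].
In Python, from workcell import readout, camera, get_calibration, order, bot gives the robot as it stands.
- The arm moves only by the tool send_rows, never from a script. Its argument "moves" is a list of rows, each a list of 3 entries, a list of its own where there are three numbers: the shift along the tool's x, y, z in mm, then the turn, a rotation vector about the tool's x, y, z in rad, then the finger opening in mm, from 0 to 85.4. In form: [[[dx, dy, dz], [ax, ay, az], grip], ...]. A call has 1 to 12 rows; each row is the pose to reach, as a shift and turn from the pose measured when the call began, along the tool's axes at that moment; what a row does not reach only later rows make up. A row lasts 1/12 s, in which the tool goes at most 41.7 mm and 7.16 degrees, less where a joint would pass 70% of its speed; a pose out of reach is approached as far as the arm can. A call with a gripper value outside its range is refused whole. The fingers move at their own pace and stop on an object; the grip force is fixed at half the most. Time passes only in rows, so rows that repeat a pose let the fingers close. It gives the time, the measured TCP pose, the force and the opening at its end, in the units of the state.
- readout.get_obs(): the state, without advancing time (a new reading comes with each control period).
- camera(name): name is "scene" or "top"; returns the picture (420x560x3 uint8, red, green, blue); there is no depth.
- get_calibration(name): a dict with "fx", "fy", "cx", "cy" (pixels), "k1" (the pictures are not rectified: a ray, as slopes to the right and down, at radius r is drawn at 1 + k1 r^2 times it, then the intrinsics apply), "R" (3x3) and "t" (3): a world point X has camera coordinates R X + t. Camera axes: x right, y down, z forward; pixel columns grow to the right and rows downward; lengths in m; the calibration is good to about 2 mm. A picture is of the moment at which its call begins. get_calibration takes no time and is no camera call.
- order.job_done(): hands the job in, once; it reports no verdict.
The state is a dict: "clock": time; "joint_pos": joint angles; "joint_vel": joint speeds; "tau": joint torques, N m; "eef_pos": TCP position; "tool_rot": TCP orientation; "ft_force": force on the tool from outside, world axes, zero at the start; "ft_torque": the same for the moment, N m; "grip_width": finger opening in m.
Only numpy, scipy, OpenCV 4.12 (cv2) and the standard library are available. Lean on these libraries where they do the work, as an engineer would, in place of code of your own. Each camera call takes 0.05 s, during which the arm holds its last target. There are 200 camera calls.

## Working session

There is one attempt and no reset: what is moved stays moved. The work goes in short steps, Python scripts to look and compute and a tool call to move; the robot and the scene stay as the last step left them, time stands still between calls to the robot, and variables do not carry over. Pictures are saved under pics/ and viewed, about 8 in all and at most 12, crops included, and the job is handed in when it is done.

Besides the shell and the picture viewer there is one more tool, called after "Call:" by a JSON object that holds its "api" and its "payload", one argument or row to a line. send_rows: Moves the arm, as the interface text tells. Its arguments: {"type":"object","properties":{"moves":{"type":"array","items":{"type":"array"}}},"required":["moves"]}

```bash
mkdir -p pics; python3 - <<'E'
from workcell import readout,camera,get_calibration
import cv2
for n in("scene","top"):
    im=camera(n); cv2.imwrite(f"pics/{n}0.png",cv2.resize(im[:,:,::-1],(784,588),interpolation=cv2.INTER_CUBIC))
    c=get_calibration(n); print(n,c)
o=readout.get_obs();print(o['clock'],o['eef_pos'],o['tool_rot'])
E
```

```text
scene {'fx': 385.10925743893887, 'fy': 385.10925743893887, 'cx': 281.06199619635566, 'cy': 209.31082665038718, 'k1': -0.05478641267050082, 'R': array([[ 0.94624048,  0.32339547, -0.0066579 ],
       [ 0.19400677, -0.58388444, -0.78831487],
       [-0.2588249 ,  0.74464377, -0.615236  ]]), 't': array([-0.54034628, -0.00152129,  0.97302205])}
top {'fx': 520.7186800125339, 'fy': 520.7186800125339, 'cx': 270.26801911866846, 'cy': 202.31503515547038, 'k1': -0.14250179166288757, 'R': array([[ 0.00953284, -0.99993287,  0.00658663],
       [-0.97000824, -0.01084709, -0.24282988],
       [ 0.24288502, -0.00407422, -0.97004653]]), 't': array([0.06593742, 0.54895946, 1.119465  ])}
0.1 [ 0.15750157 -0.47407515  0.30311494] [ 9.87166861e-01  1.59689380e-01 -1.62959854e-04 -9.29667370e-04]
```

View pics/scene0.png

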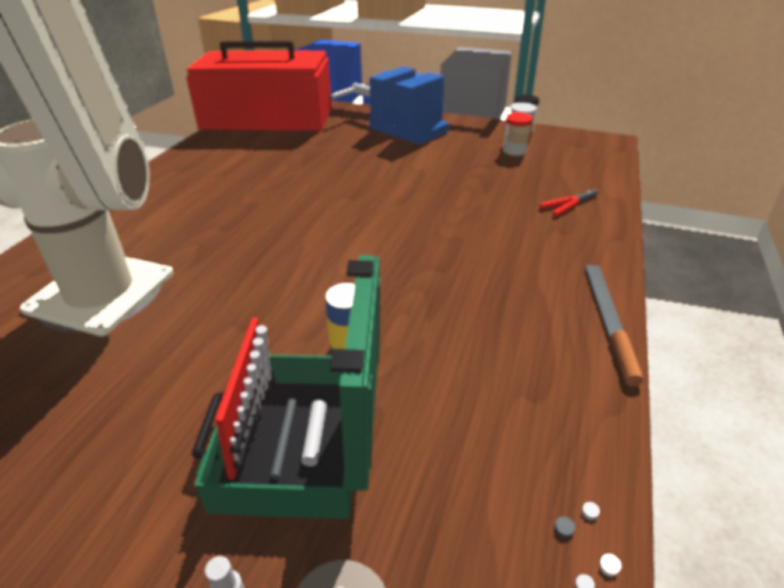

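View pics/top0.png

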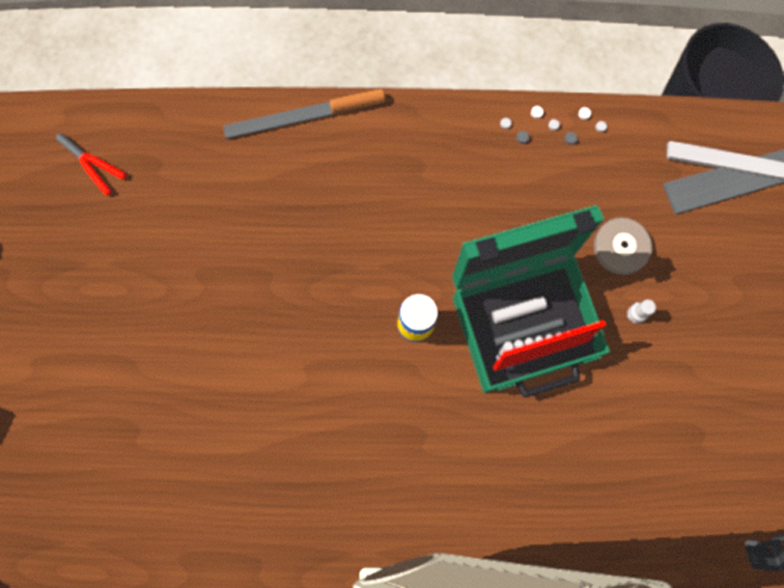

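The scene view shows the red rack upright at the handle side (about 240,400) and the lid just past upright (365,370). In the top view, the case is at about (530,310), turned about 17° with its +x up and slightly left. The tin is at (418,315), the wheel at (623,246) and the socket at (642,311). I'll zoom in once for corner pixels.

```bash
python3 - <<'E'
import cv2,numpy as np
from workcell import camera
a=camera("top")[135:295,310:480,::-1]; b=camera("scene")[175:385,125:285,::-1]
# offsets: top (310,135) x4 ; scene (125,175) x ~2.86
a=cv2.resize(a,None,fx=2.8,fy=2.8,interpolation=cv2.INTER_CUBIC); b=cv2.resize(b,None,fx=2.0,fy=2.0,interpolation=cv2.INTER_CUBIC)
c=np.zeros((450,800,3),np.uint8); c[:448,:476]=a; c[:420,480:800]=b
cv2.imwrite("pics/crop1.png",c)
E
```

```text
(no output)
```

View pics/crop1.png

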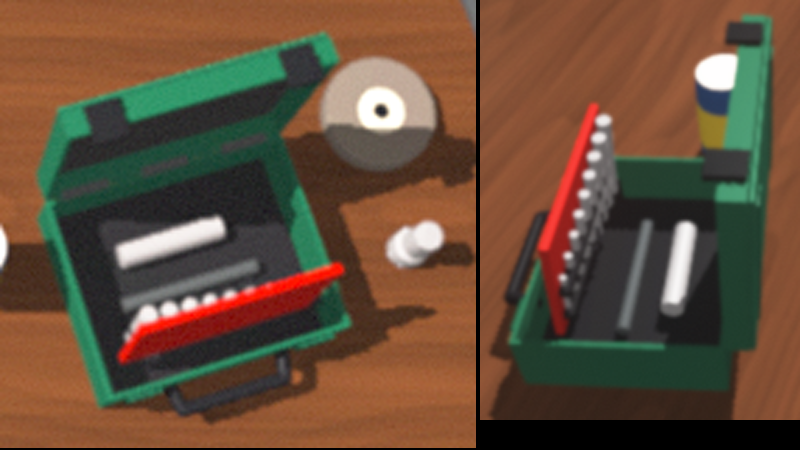

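The crop shows the case corners, the rack edge (142,327)–(343,267) and the lid edge (62,108)–(332,36) clearly. Next I fit the pose.

```bash
cat > h.py <<'E'
import numpy as np
from workcell import get_calibration
from scipy.optimize import least_squares
from scipy.spatial.transform import Rotation as Ro
C={n:get_calibration(n) for n in("top","scene")}
def proj(n,X):
    c=C[n]; p=np.asarray(X)@c["R"].T+c["t"]; s=p[...,:2]/p[...,2:]
    s=s*(1+c["k1"]*(s**2).sum(-1,keepdims=True)); return s*[c["fx"],c["fy"]]+[c["cx"],c["cy"]]
def loc(k,y,u,w,rk,ld):
    if k=='c': return [u,y,w]
    h,z,a,sg=(-.05,.038,rk,1) if k=='r' else (.085,.06,ld,-1)
    # along plate, normal (up when folded)
    return [h+sg*u*np.cos(a)-w*np.sin(a)*(1 if sg==1 else -1), y, z+u*np.sin(a)+w*np.cos(a)]
def world(p,q):  # q: x,y,yaw
    c,s=np.cos(q[2]),np.sin(q[2]); p=np.asarray(p); return np.array([q[0]+c*p[0]-s*p[1],q[1]+s*p[0]+c*p[1],p[2]])
E
python3 - <<'E'
from h import *
T=lambda a,b:(310+a/2.8,135+b/2.8); S=lambda a,b:(125+(a-480)/2,175+b/2)
P=[("top",T(99,396),'c',.105,-.085,.06),("top",T(350,318),'c',-.105,-.085,.06),("top",T(42,208),'c',.105,.085,.06),
("top",T(142,327),'r',.0825,.11,.004),("top",T(343,267),'r',-.0825,.11,.004),
("top",T(62,108),'l',.105,.17,.025),("top",T(332,36),'l',-.105,.17,.025),
("scene",S(512,343),'c',-.105,-.085,.06),("scene",S(523,383),'c',-.105,-.085,0),("scene",S(728,389),'c',-.105,.085,0),
("scene",S(543,248),'r',-.0825,.11,.008),("scene",S(592,105),'r',.0825,.11,.008),
("scene",S(770,18),'l',.105,.17,.025),("scene",S(758,178),'l',-.105,.17,.025)]
f=lambda v:np.concatenate([proj(n,world(loc(k,y,u,w,v[3],v[4]),v))-px for n,px,k,y,u,w in P])
s=least_squares(f,[.5,-.15,.28,1.57,1.7],loss='soft_l1'); v=s.x
print(v.round(4)); print(s.fun.reshape(-1,2).round(1).tolist()); np.save("pose.npy",v)
# neighbours: top pixels at known height
for nm,px,z in(("tin",(418/1.4,304/1.4),.11),("wheel",T(380,112),.02),("socket",T(428,237),.06)):
    print(nm,least_squares(lambda q:proj("top",[q[0],q[1],z])-px,[.5,-.1]).x.round(3), (lambda w:w)(None) or '')
print("rack edge",world(loc('r',0,.11,.008,v[3],v[4]),v),"lid edge",world(loc('l',0,.17,.025,v[3],v[4]),v))
E
```

```text
[ 0.4915 -0.1797  0.3023  1.4796  1.59  ]
[[3.2, 1.2], [-0.1, 1.7], [0.0, -2.7], [-1.7, -0.5], [-1.1, -1.7], [-2.4, -0.1], [-2.3, -2.2], [-1.4, 0.0], [1.8, 0.2], [0.9, 0.5], [-1.9, 0.8], [-0.5, -1.1], [-0.1, -1.6], [-2.4, 11.6]]
tin [0.505 0.01 ] 
wheel [ 0.634 -0.358] 
socket [ 0.514 -0.377] 
rack edge [ 0.44568065 -0.1939231   0.14827135] lid edge [ 0.59957567 -0.14593718  0.22948872]
```

```bash
cat >> h.py <<'E'
v=np.load("pose.npy")
def shift(p,tips=None):
    "tool-frame shift (mm) bringing the fingertip centre to case-frame point p (m), tool kept as is"
    from workcell import readout,bot
    o=readout.get_obs(); R=Ro.from_quat(o["tool_rot"]); tip=o["eef_pos"]+R.apply([0,0,tips or bot.tips_ahead])
    return (R.inv().apply(world(p,v)-tip)*1000).round().astype(int).tolist()
E
python3 - <<'E'
from h import *
from workcell import bot,readout
print(bot.tips_ahead)
print("high",shift([-.12,0,.19]),"pre",shift([-.10,0,.125]))
for a in(1.5,1.35,1.2,1.05,.9,.75,.6,.45,.3,.15,0,-.05):
    u=.075+.01*a/1.5; p=loc('r',0,u,.008,a,0); p[0]-=.011; print(a,shift(p))
E
```

```text
0.0726
high [290, -176, 41] pre [310, -176, 106]
1.5 [347, -175, 108]
1.35 [359, -175, 109]
1.2 [371, -175, 113]
1.05 [383, -175, 118]
0.9 [393, -174, 125]
0.75 [402, -174, 133]
0.6 [409, -174, 142]
0.45 [415, -174, 152]
0.3 [420, -174, 163]
0.15 [423, -174, 174]
0 [424, -174, 185]
-0.05 [424, -174, 189]
```

Call:
{"api": "send_rows", "payload": {
  "moves": [
    [[0, 0, 0], [0, 0, 0], 0],
    [[0, 0, 0], [0, 0, 0], 0]
  ]
}}

```text
clock: 0.37
eef_pos: [0.1575, -0.4741, 0.3031]
tool_rot: [0.987, 0.16, -0.0, -0.001]
ft_force: [0.2, 0.1, 0.2]
grip_width: 0.0643
```

Call:
{"api": "send_rows", "payload": {
  "moves": [
    [[29, -18, 4], [0, 0, 0], 0],
    [[58, -35, 8], [0, 0, 0], 0],
    [[87, -53, 12], [0, 0, 0], 0],
    [[116, -70, 16], [0, 0, 0], 0],
    [[145, -88, 20], [0, 0, 0], 0],
    [[174, -106, 25], [0, 0, 0], 0],
    [[203, -123, 29], [0, 0, 0], 0],
    [[232, -141, 33], [0, 0, 0], 0],
    [[261, -158, 37], [0, 0, 0], 0],
    [[290, -175, 60], [0, 0, 0], 0],
    [[300, -175, 90], [0, 0, 0], 0],
    [[310, -175, 106], [0, 0, 0], 0]
  ]
}}

```text
clock: 1.37
eef_pos: [0.3967, -0.2079, 0.1953]
tool_rot: [0.987, 0.161, -0.001, -0.002]
ft_force: [0.5, 0.2, 0.1]
grip_width: 0.0001
```

```bash
python3 - <<'E'
from h import *
from workcell import readout
print(readout.get_obs()["ft_force"],readout.get_obs()["grip_width"])
for a in(1.5,1.35,1.2,1.05,.9,.75,.6,.45,.3,.15,0,-.05):
    u=.075+.01*a/1.5; p=loc('r',0,u,.008,a,0); p[0]-=.011; print(a,shift(p))
import cv2
from workcell import camera
cv2.imwrite("pics/s2.png",np.hstack([camera("scene")[120:,60:340,::-1],camera("top")[100:400,280:560,::-1]]))
E
```

```text
[0.53280046 0.17016516 0.10811745] 9.94455507915438e-05
1.5 [36, 2, -1]
1.35 [49, 3, 1]
1.2 [61, 3, 4]
1.05 [72, 3, 9]
0.9 [82, 3, 16]
0.75 [91, 4, 24]
0.6 [99, 4, 33]
0.45 [105, 4, 43]
0.3 [109, 4, 54]
0.15 [112, 4, 65]
0 [113, 4, 77]
-0.05 [113, 4, 80]
```

View pics/s2.png

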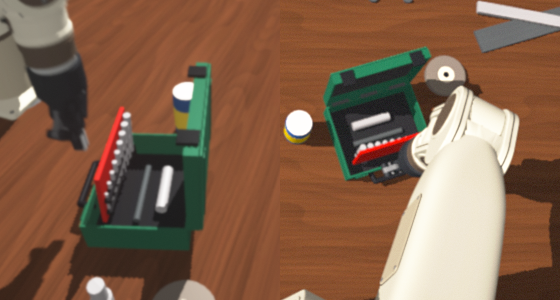

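The closed fingertips are at (78,145) in the left panel, in front of the rack as intended, and the case hasn't moved. Now I push the rack over.

Call:
{"api": "send_rows", "payload": {
  "moves": [
    [[12, 2, 0], [0, 0, 0], 0],
    [[24, 2, 0], [0, 0, 0], 0],
    [[34, 2, 0], [0, 0, 0], 0],
    [[42, 2, 0], [0, 0, 0], 0],
    [[49, 2, 1], [0, 0, 0], 0],
    [[55, 3, 2], [0, 0, 0], 0],
    [[61, 3, 4], [0, 0, 0], 0],
    [[67, 3, 6], [0, 0, 0], 0],
    [[72, 3, 9], [0, 0, 0], 0],
    [[77, 3, 12], [0, 0, 0], 0],
    [[82, 3, 16], [0, 0, 0], 0]
  ]
}}

```text
clock: 2.38
eef_pos: [0.475, -0.1849, 0.1782]
tool_rot: [0.987, 0.161, -0.002, -0.003]
ft_force: [-0.5, 0.4, 1.8]
grip_width: -0.0002
```

Call:
{"api": "send_rows", "payload": {
  "moves": [
    [[5, 0, 4], [0, 0, 0], 0],
    [[9, 0, 8], [0, 0, 0], 0],
    [[13, 0, 12], [0, 0, 0], 0],
    [[17, 0, 17], [0, 0, 0], 0],
    [[20, 0, 22], [0, 0, 0], 0],
    [[23, 0, 27], [0, 0, 0], 0],
    [[25, 0, 32], [0, 0, 0], 0],
    [[27, 0, 38], [0, 0, 0], 0],
    [[29, 0, 43], [0, 0, 0], 0],
    [[30, 0, 49], [0, 0, 0], 0]
  ]
}}

```text
clock: 3.22
eef_pos: [0.5035, -0.1751, 0.1286]
tool_rot: [0.987, 0.161, -0.002, -0.003]
ft_force: [1.2, 0.6, 1.4]
grip_width: 0.0001
```

```bash
python3 - <<'E'
from h import *
for a in(.3,.15,0,-.05):
    u=.075+.01*a/1.5; p=loc('r',0,u,.008,a,0); p[0]-=.011; print(a,shift(p))
import cv2
from workcell import camera
cv2.imwrite("pics/s3.png",np.hstack([camera("scene")[120:,60:340,::-1],camera("top")[100:400,280:560,::-1]]))
E
```

```text
0.3 [-2, 1, -12]
0.15 [0, 1, -1]
0 [1, 1, 10]
-0.05 [1, 1, 14]
```

View pics/s3.png

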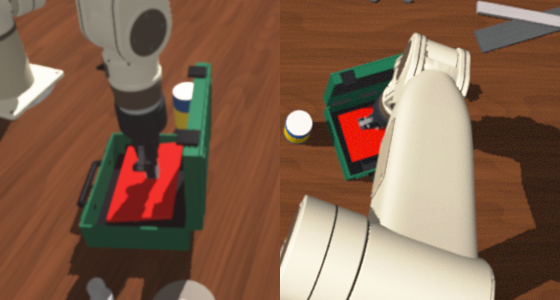

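The rack is nearly flat, with the fingertips on it at (145,170) in the left panel. The lid and case are in place, so I press down.

Call:
{"api": "send_rows", "payload": {
  "moves": [
    [[0, 0, 4], [0, 0, 0], 0],
    [[0, 0, 8], [0, 0, 0], 0],
    [[0, 0, 11], [0, 0, 0], 0],
    [[0, 0, 11], [0, 0, 0], 0]
  ]
}}

```text
clock: 3.65
eef_pos: [0.5024, -0.1748, 0.1185]
tool_rot: [0.987, 0.161, -0.003, -0.003]
ft_force: [-3.4, 1.1, 13.8]
grip_width: -0.0001
```

Call:
{"api": "send_rows", "payload": {
  "moves": [
    [[-3, 0, -20], [0, 0, 0], 0],
    [[-8, 0, -55], [0, 0, 0], 0],
    [[-15, 0, -90], [0, 0, 0], 0],
    [[-15, 0, -125], [0, 0, 0], 0],
    [[-15, 0, -160], [0, 0, 0], 0],
    [[-15, 0, -195], [0, 0, 0], 0],
    [[-15, 0, -225], [0, 0, 0], 0],
    [[-15, 0, -225], [0, 0, 0], 0]
  ]
}}

```text
clock: 4.32
eef_pos: [0.4915, -0.1816, 0.3505]
tool_rot: [0.987, 0.161, 0.002, -0.0]
ft_force: [0.7, 0.0, -0.1]
grip_width: 0.0002
```

```bash
python3 - <<'E'
from h import *
import cv2
from workcell import camera,readout
print(readout.get_obs()["ft_force"])
print("over",shift([.17,0,.27]),"behind",shift([.17,0,.195]))
cv2.imwrite("pics/s4.png",np.hstack([cv2.resize(camera("scene")[120:,60:340,::-1],None,fx=1.4,fy=1.4),cv2.resize(camera("top")[100:400,280:560,::-1],None,fx=1.4,fy=1.4)]))
E
```

```text
[ 0.69636603  0.04468141 -0.07580277]
over [170, 2, 9] behind [170, 2, 84]
```

View pics/s4.png

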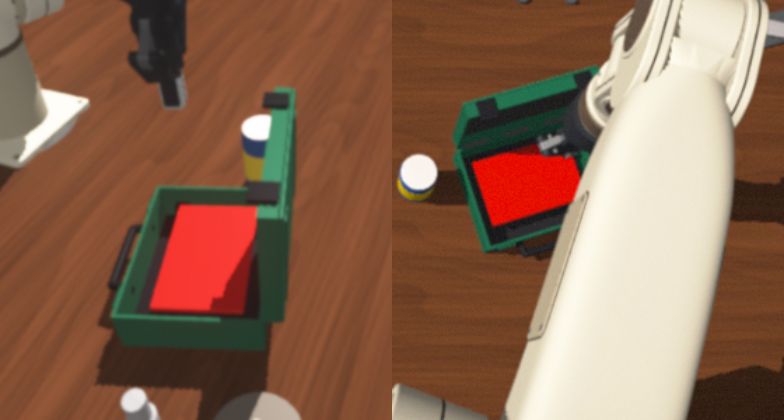

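The rack is flat (red area at 205,260 in the left panel), the lid is upright and the tools are clear. Next I go over and behind the lid.

Call:
{"api": "send_rows", "payload": {
  "moves": [
    [[25, 0, 0], [0, 0, 0], 0],
    [[55, 0, 0], [0, 0, 0], 0],
    [[85, 0, 0], [0, 0, 0], 0],
    [[115, 0, 0], [0, 0, 0], 0],
    [[145, 0, 0], [0, 0, 0], 0],
    [[170, 0, 0], [0, 0, 0], 0],
    [[170, 0, 0], [0, 0, 0], 0],
    [[170, 0, 0], [0, 0, 0], 0]
  ]
}}

```text
clock: 5.08
eef_pos: [0.6514, -0.1262, 0.3401]
tool_rot: [0.987, 0.162, -0.005, -0.003]
ft_force: [-0.4, -0.2, -0.2]
grip_width: -0.0005
```

```bash
python3 - <<'E'
from h import *
print("behind",shift([.17,0,.195]))
E
```

```text
behind [2, 5, 72]
```

Call:
{"api": "send_rows", "payload": {
  "moves": [
    [[2, 4, 25], [0, 0, 0], 0],
    [[2, 4, 50], [0, 0, 0], 0],
    [[2, 4, 72], [0, 0, 0], 0],
    [[2, 4, 72], [0, 0, 0], 0]
  ]
}}

```text
clock: 5.42
eef_pos: [0.65, -0.1292, 0.2616]
tool_rot: [0.987, 0.161, -0.01, -0.005]
ft_force: [-1.1, 0.0, -0.3]
grip_width: 0.0001
```

```bash
python3 - <<'E'
from h import *
import cv2
from workcell import camera
for a in np.arange(1.7,-.11,-.1):
    p=loc('l',0,.14,.025,0,a); p[0]+=.011; print(a.round(2),shift(p))
cv2.imwrite("pics/s5.png",np.hstack([cv2.resize(camera("scene")[120:,60:340,::-1],None,fx=1.4,fy=1.4),cv2.resize(camera("top")[100:400,280:560,::-1],None,fx=1.4,fy=1.4)]))
E
```

```text
1.7 [-26, 1, -6]
1.6 [-40, 1, -9]
1.5 [-54, 1, -11]
1.4 [-68, 0, -12]
1.3 [-83, 0, -11]
1.2 [-97, 0, -9]
1.1 [-110, 0, -5]
1.0 [-124, -1, 0]
0.9 [-136, -1, 6]
0.8 [-148, -1, 14]
0.7 [-160, -1, 23]
0.6 [-170, -1, 33]
0.5 [-179, -1, 43]
0.4 [-187, -1, 55]
0.3 [-194, -1, 67]
0.2 [-200, -1, 80]
0.1 [-204, -1, 94]
-0.0 [-207, -1, 108]
-0.1 [-208, -1, 122]
```

View pics/s5.png

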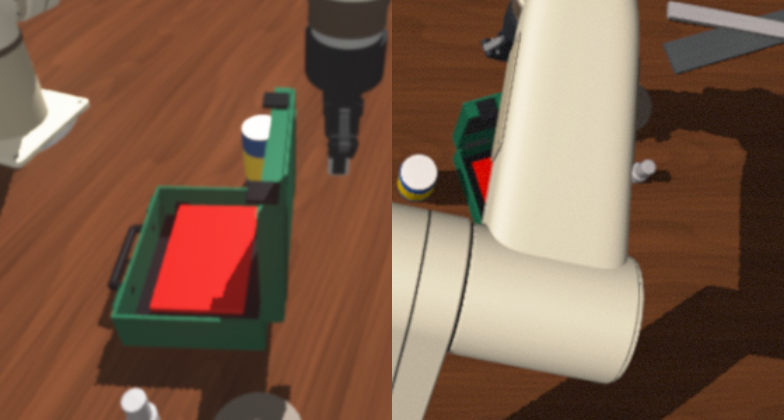

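The fingertips are behind the lid at (338,170), with a clear gap. I swing the lid over along the arc in short steps.

Call:
{"api": "send_rows", "payload": {
  "moves": [
    [[-13, 0, -2], [0, 0, 0], 0],
    [[-26, 1, -4], [0, 0, 0], 0],
    [[-36, 1, -7], [0, 0, 0], 0],
    [[-46, 1, -9], [0, 0, 0], 0],
    [[-54, 1, -10], [0, 0, 0], 0],
    [[-61, 1, -11], [0, 0, 0], 0],
    [[-68, 0, -11], [0, 0, 0], 0],
    [[-75, 0, -11], [0, 0, 0], 0],
    [[-83, 0, -10], [0, 0, 0], 0],
    [[-90, 0, -9], [0, 0, 0], 0],
    [[-97, 0, -8], [0, 0, 0], 0]
  ]
}}

```text
clock: 6.43
eef_pos: [0.5597, -0.1605, 0.2763]
tool_rot: [0.987, 0.161, -0.006, -0.004]
ft_force: [2.0, 0.3, 3.4]
grip_width: -0.0002
```

```bash
python3 - <<'E'
from h import *
for a in np.arange(1.2,-.11,-.1):
    p=loc('l',0,.14,.025,0,a); p[0]+=.011; print(a.round(2),shift(p))
E
```

```text
1.2 [-1, -1, 4]
1.1 [-15, -2, 8]
1.0 [-28, -2, 13]
0.9 [-41, -2, 19]
0.8 [-53, -2, 27]
0.7 [-65, -2, 35]
0.6 [-75, -3, 45]
0.5 [-84, -3, 56]
0.4 [-92, -3, 67]
0.3 [-99, -3, 80]
0.2 [-105, -3, 93]
0.1 [-110, -3, 106]
-0.0 [-113, -3, 120]
-0.1 [-114, -3, 134]
```

Call:
{"api": "send_rows", "payload": {
  "moves": [
    [[-8, 0, 5], [0, 0, 0], 0],
    [[-15, -1, 8], [0, 0, 0], 0],
    [[-22, -1, 10], [0, 0, 0], 0],
    [[-28, -1, 13], [0, 0, 0], 0],
    [[-35, -1, 16], [0, 0, 0], 0],
    [[-41, -1, 19], [0, 0, 0], 0],
    [[-47, -1, 23], [0, 0, 0], 0],
    [[-53, -1, 27], [0, 0, 0], 0],
    [[-59, -1, 31], [0, 0, 0], 0],
    [[-65, -2, 36], [0, 0, 0], 0],
    [[-70, -2, 41], [0, 0, 0], 0],
    [[-75, -2, 46], [0, 0, 0], 0]
  ]
}}

```text
clock: 7.43
eef_pos: [0.4866, -0.1825, 0.2307]
tool_rot: [0.987, 0.161, -0.007, -0.004]
ft_force: [0.1, -1.0, 2.6]
grip_width: 0.0001
```

```bash
python3 - <<'E'
from h import *
for a in np.arange(.7,-.11,-.1):
    p=loc('l',0,.14,.025,0,a); p[0]+=.011; print(a.round(2),shift(p))
import cv2
from workcell import camera
cv2.imwrite("pics/s6.png",np.hstack([cv2.resize(camera("scene")[120:,60:340,::-1],None,fx=1.4,fy=1.4),cv2.resize(camera("top")[100:400,280:560,::-1],None,fx=1.4,fy=1.4)]))
E
```

```text
0.7 [11, 0, -11]
0.6 [1, -1, -2]
0.5 [-8, -1, 9]
0.4 [-17, -1, 21]
0.3 [-24, -1, 33]
0.2 [-29, -1, 46]
0.1 [-34, -1, 60]
0.0 [-37, -1, 74]
-0.1 [-38, -1, 88]
```

View pics/s6.png

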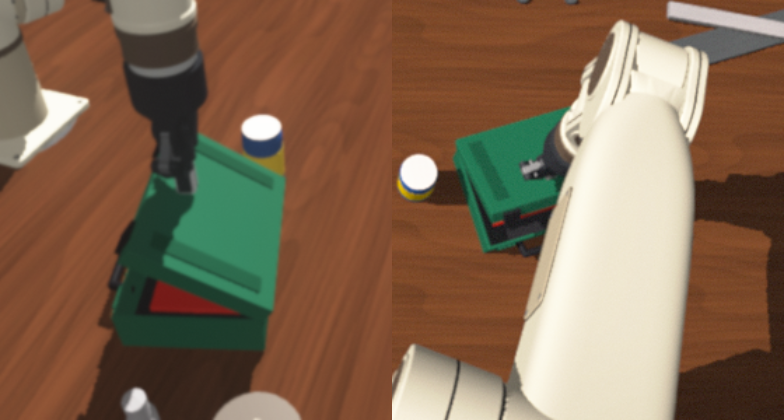

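The lid is about half down with the fingertips on its outer face at (185,185) in the left panel, and nothing else has moved. I continue.

Call:
{"api": "send_rows", "payload": {
  "moves": [
    [[-4, 0, 5], [0, 0, 0], 0],
    [[-8, 0, 10], [0, 0, 0], 0],
    [[-13, 0, 16], [0, 0, 0], 0],
    [[-17, 0, 22], [0, 0, 0], 0],
    [[-21, 0, 28], [0, 0, 0], 0],
    [[-24, 0, 34], [0, 0, 0], 0],
    [[-27, 0, 41], [0, 0, 0], 0],
    [[-30, 0, 48], [0, 0, 0], 0],
    [[-32, 0, 55], [0, 0, 0], 0],
    [[-34, 0, 62], [0, 0, 0], 0],
    [[-35, 0, 68], [0, 0, 0], 0]
  ]
}}

```text
clock: 8.45
eef_pos: [0.4508, -0.193, 0.1614]
tool_rot: [0.987, 0.161, -0.008, -0.005]
ft_force: [-0.8, -0.7, 1.0]
grip_width: 0.0004
```

Call:
{"api": "send_rows", "payload": {
  "moves": [
    [[0, 0, 3], [0, 0, 0], 0],
    [[0, 0, 6], [0, 0, 0], 0],
    [[0, 0, 8], [0, 0, 0], 0]
  ]
}}

```text
clock: 8.7
eef_pos: [0.4503, -0.193, 0.1577]
tool_rot: [0.987, 0.161, -0.008, -0.004]
ft_force: [-15.1, 4.9, 49.6]
grip_width: -0.0002
```

Force rose sharply with the tip at 85 mm, the shut height. I retract and check.

Call:
{"api": "send_rows", "payload": {
  "moves": [
    [[0, 0, -15], [0, 0, 0], 0],
    [[0, 0, -45], [0, 0, 0], 0],
    [[-20, 0, -80], [0, 0, 0], 0],
    [[-50, 0, -110], [0, 0, 0], 0],
    [[-90, 0, -130], [0, 0, 0], 0],
    [[-130, 0, -140], [0, 0, 0], 0],
    [[-165, 0, -150], [0, 0, 0], 0],
    [[-165, 0, -150], [0, 0, 0], 0]
  ]
}}

```text
clock: 9.37
eef_pos: [0.2922, -0.2474, 0.3122]
tool_rot: [0.987, 0.158, -0.008, -0.003]
ft_force: [0.5, -0.2, -0.6]
grip_width: 0.0002
```

```bash
python3 - <<'E'
from h import *
import cv2
from workcell import camera
ims=[]
for n,(r0,c0) in(("scene",(120,60)),("top",(100,280))):
    im=camera(n)[:,:,::-1].copy()
    pts=[world([x,y,z],v) for z,x in((.085,-.085),(.085,.085)) for y in(-.105,.105)]
    for p in proj(n,pts): cv2.circle(im,tuple(int(round(k)) for k in p),2,(255,0,255),-1)
    ims.append(cv2.resize(im[r0:r0+300,c0:c0+280],None,fx=1.4,fy=1.4,interpolation=cv2.INTER_CUBIC))
cv2.imwrite("pics/s7.png",np.hstack(ims))
E
```

```text
(no output)
```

View pics/s7.png

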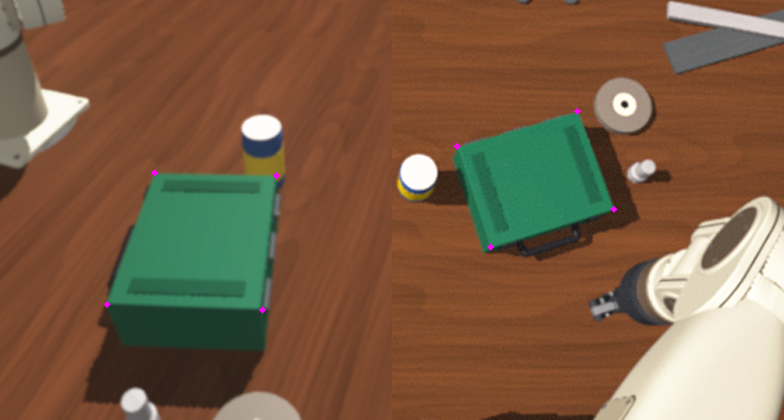

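The lid is shut: its corners match the predicted shut-lid corners within about 2–3 source pixels, similar to the fit residuals. The tin, wheel and socket look undisturbed, and the arm is clear.

```bash
python3 -c "
from workcell import order,readout
print(readout.get_obs()['ft_force']); print(order.job_done())"
```

```text
[-0.03751591  0.36419156 -0.20122776]
the job is handed in; nothing more can be done
None
```

The red rack is folded flat, the lid is shut over it, and the job is handed in. I used only pushes of the closed fingertips and finished at about 9.5 s on the robot's clock.

- **Rack:** pushed over and pressed until the fingertips met a stop at 46 mm above the bench, its flat height, with about 14 N. A picture showed it flat while the lid was still upright.
- **Lid:** swung over from behind and pressed until the fingertips met a stop at 85 mm, its shut height.
- **Press force:** the last press reached about 50 N, mostly straight down and only for a moment. Its sideways part was about 16 N, over the 12 N given for the case sliding.
- **Case position:** in the final pictures the lid's corners lay within about 2–3 source pixels (roughly 5 mm) of where a shut lid on the unmoved case should be. I saw no slide, but this check is no finer than that.
- **Tin, wheel and socket:** by eye they stood where they started; I did not measure them again.
- **Arm:** it was clear of everything at hand-in, with forces near zero.

One corner I picked in the first measurement was off by 12 pixels from the fit; I took it for a misread and did not redo it. No other check failed or disagreed.

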